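# Open the weighted hold-down and seat the setting ring

### The arm

A 6-joint arm with a two-finger parallel gripper is mounted at the origin on a cart in front of the work surface, level with it; the furniture and walls round the work are solid. World frame = base frame: x ahead of the robot, y to its left, z up, the work surface at z = 0. Lengths are in m, angles in rad, forces in N, time in s.
With the tool pointing down it reaches from about 0.325 to 0.775 m from the base axis. Payload 5.5 kg.
Tool frame: the origin (TCP) lies on the mounting face of the last link; the fingertips stand 182 mm ahead of it and the grasp point (between the pads) lies 163 mm ahead of it; z points along the fingers, y is the line along which they close (so a half turn about z gives the same grasp; the last joint's range is limited). The gripper opens to 88 mm and grips with 3 to 60 N. Pads are 20 mm wide; open, the fingers measure 115 mm over their backs; the gripper's body (75 mm by 178 mm) begins 61 mm behind the grasp point.
Start: joints at [-0.057, 0.091, 1.231, -0, 1.82, -0.057], TCP at [0.6, -0, 0.405] pointing down, gripper open.
Joint ranges: [-2.87, 2.87], [-0.86, 2.18], [0.17, 2.46], [-1.51, 4.65], [0.06, 2.69], [-2.65, 2.65]. Speed limits (rad/s): [2.57, 2.57, 3.01, 3.14, 3.14, 3.14].

### API

Orientations are given as a 3x3 rotation matrix whose columns are the frame's x, y, z axes.
In Python, from rig import r gives the robot as it stands.
- The arm moves only by the tool play_rows, never from a script. Its argument "targets" is a list of rows, each an object with "dp": the shift along the tool's x, y, z normalised to -1 to 1, where 1 is 0.2 m, a list of three; "roll": the turn about the tool's z normalised to -1 to 1, where 1 is 60 degrees. A call has 1 to 5 rows; each row is the pose to reach, as a shift and turn from the pose commanded when the call began, along the tool's axes at that moment; what a row does not reach only later rows make up. A row lasts 1/12 s, in which the tool goes at most 41.7 mm and 7.16 degrees, less where a joint would pass 70% of its speed; a pose out of reach is approached as far as the arm can. A call with a number of a shift or a turn outside -1 to 1 is refused whole. A call with a gripper value outside its range is refused whole. "claw" is the opening, from 0 (shut) to 1 (fully open), set as the call begins (left out, the last holds). The fingers move at their own pace and stop on an object; "squeeze" is the grip in N (left out, the last holds). Time passes only in rows, so rows that repeat a pose let the fingers close. It gives the time, the measured TCP pose, the force, the opening and the grip force at its end, in the units of the state.
- r.observe(): the state, without advancing time (a new reading comes with each control period).
- r.read_camera(name): name is "scene" or "side" or "wrist"; returns the picture (400x640x3 uint8, red, green, blue); there is no depth.
- r.calibration(name): a dict with "mtx" (3x3 intrinsics, pixels), "rvec" (rotation vector, rad) and "tvec" (3), from world to camera coordinates, as OpenCV has them; the wrist camera has in their place "mount" (4x4, takes a point from camera to tool coordinates, whose origin is the TCP and whose axes are the flange's). Camera axes: x right, y down, z forward; pixel columns grow to the right and rows downward; lengths in m; the calibration is good to about 2 mm. A picture is of the moment at which its call begins: read the wrist's pose just before it. calibration takes no time and is no camera call.
- r.close_job(): hands the job in; it is judged then, once.
Trained networks look in the newest picture that a camera, given by its name, has taken for a name from the list of things; names that differ only in an ending like _2 or _b are one class to them, and where a whole thing is asked for, a point or a joint stands for the part that bears it (a point fixed in the world has none). Each returns a list of dicts, best first, with "score" (0 to 1); they miss things now and then, are a little off and sometimes report something else, mostly with a low value. They report only what shows in the picture. A call takes as long as a camera call.
- r.regions_of(camera, thing): "pixels" (400x640 bool, what is visible of it) and "box" ([centre column, centre row, width, height] in pixels, round what is visible of it).
- r.spot_point(camera, thing): "xy" ([column, row] in pixels: a listed point, or the origin of a listed thing).
The state is a dict: "time_s": time; "joint_positions": joint angles; "qd": joint speeds; "effort": joint torques, N m; "position": TCP position; "tcp_rot": TCP orientation; "contact_force": force on the tool from outside, world axes, zero at the start; "torque": the same for the moment, N m; "finger_gap": finger opening in m; "gripper_force": force on a finger pad.
Only numpy, scipy, OpenCV 4.12 (cv2) and the standard library are available. Lean on these libraries where they do the work, as an engineer would, in place of code of your own. Each camera call takes 0.05 s, during which the arm holds its last target. There are 200 camera calls.

### The job

Swing the weighted hold-down arm of the checking fixture up and over its balance point and ease it back onto its sprung back stop, so that it rests open there by itself. Keep hold of its handle until the buffer carries it, so that it never drops or slams, and do not force the buffer; only then let go and put the small setting ring flat in the round nest of the fixture, fully home, without forcing it. Leave everything else on the desk where it is.

Things in the scene. Friction and masses are not known exactly. Their poses are not given: they have to be found in the camera images.
- hinge (a point): Point on the hinge axis of the hold-down arm, 88 mm above the desk. Its axes are the fixture's: x the hinge axis, y from the nest past the hinge to the back stop, z up. The fixture: fixed steel base 70x280x20 mm (y -149 to +131) with aluminium nest block, rest post, two hinge cheeks (tops 92 mm up) and a grey back stop. The stop is clamped at another place each time, not measured: feel or see it.
- lever (a joint): Angle of the hold-down arm, rad: 0 closed, level over the nest (to -y of the fixture); grows as it swings up and back, 1.57 upright. Steel bar with a weight roll and counterweight, about 0.9 kg. Lifting takes 3 to 4 N at the handle, falling to nothing at the balance near 1.4; beyond, it falls open, pulling up to 2.5 N at the handle. Hardly any friction. Meets the buffer somewhere from 1.75 to 2.2.
- buffer (a joint): How far the back stop's stiff spring plunger is pressed in, m: 0 free, 0.008 end of travel; over 0.0035 counts as forced. Level, round rubber tip, 148 mm above the desk, meets the arm's back about 70 mm from the hinge. 4 N per mm; the resting arm alone presses it in 0.5 to 1.3 mm, and a further push of about 5 N, or 5 mm, at the handle forces it.
- grip (a point): Middle of the arm's handle: a level round black sleeve, 14 mm thick, 58 mm long, sticking out sideways at the arm's end, parallel to the hinge axis, on the fixture's -x side (to the robot). On the sleeve's axis, 140 mm from the hinge axis, 47 mm beside the arm's middle plane; closed, 88 mm above the desk, free below to 30 mm. A light pinch across it lets it turn between the fingers.
- nest (a point): Centre of the floor of the round nest, 34 mm above the desk, 88 mm from the hinge to -y of the fixture: a bore 42 mm wide and 8 mm deep in an aluminium block 62x62 mm, top 42 mm above the desk. With the arm closed the presser foot stands over it. Axes as the hinge point.
- ring_centre (a point): Centre of the small setting ring: plain grey steel, 40 mm across, 22 mm high, 0.17 kg, lying flat on the desk to the right; the point lies half-way up (11 mm), z is its axis. Seated, it is 11 mm above the nest's floor.
- big_ring_centre (a point): Bystander: the larger setting ring, 59 mm across with a dark knurled rim, 18 mm high; the point is its centre.
- brass_part_centre (a point): Bystander: a stepped round brass part, 36 mm across and 24 mm high; the point is its centre.
- oil_bottle: Bystander: cream plastic bottle with a nozzle, 53 mm across, 139 mm high, at the back left; origin under its centre.
- loupe: Bystander: black loupe, 38 mm across, 32 mm high, back left; origin under its centre.
- block: Bystander: drilled steel block 51x76x25 mm, at the back; origin under its centre.
- marker: Bystander: marker pen 135 mm long, 17 mm thick, on the right near the front edge; origin under its centre.

How it is judged:
By the outcome, as a careful person would: the job done as asked, in the order asked, and still so for the second after the job is handed in, with the robot touching nothing.
It also fails if it takes over 72 s, if anything falls off the work surface, if the arm or the gripper's body presses on something with over 40 N, if the wrist force passes 120 N, or if a joint passes its speed limit or range.

## Working session

There is one attempt and no reset: what is moved stays moved. The work goes in short steps, Python scripts to look and compute and a tool call to move; the robot and the scene stay as the last step left them, time stands still between calls to the robot, and variables do not carry over. Pictures are saved under pics/ and viewed, at most 10 in all, crops included, and the job is handed in when it is done.

Besides the shell and the picture viewer there is one more tool, called after "Emit:" in YAML: its name, and indented under it one key for each argument. play_rows: Moves the arm, as the interface text tells. Its arguments: {"type":"object","properties":{"targets":{"type":"array","items":{"type":"object","properties":{"dp":{"type":"array","items":{"type":"number","minimum":-1,"maximum":1}},"roll":{"type":"number","minimum":-1,"maximum":1}}}},"claw":{"type":"number"},"squeeze":{"type":"number"}},"required":["targets"]}

```bash
mkdir -p pics; cat > h.py <<'E'
import numpy as np, cv2
from rig import r
def cam(n):
    c=r.calibration(n); K=np.array(c["mtx"],float)
    if "mount" in c:
        s=r.observe(); T=np.eye(4); T[:3,:3]=s["tcp_rot"]; T[:3,3]=s["position"]
        M=T@np.array(c["mount"]); return K,M[:3,:3],M[:3,3]
    R=cv2.Rodrigues(np.array(c["rvec"],float))[0]; return K,R.T,-R.T@np.array(c["tvec"],float).ravel()
def ray(n,uv):
    K,R,o=cam(n); return o,R@np.linalg.inv(K)@np.array([uv[0],uv[1],1.])
def atz(n,uv,z):
    o,d=ray(n,uv); return o+d*(z-o[2])/d[2]
def proj(n,p):
    K,R,o=cam(n); q=K@(R.T@(np.array(p)-o)); return q[:2]/q[2]
def snap(n,f):
    im=np.array(r.read_camera(n)); cv2.imwrite("pics/"+f,im[:,:,::-1]); return im
E
python3 - <<'E'
from h import *
np.set_printoptions(precision=4,suppress=True)
Z=dict(hinge=.088,grip=.088,nest=.034,ring_centre=.011,big_ring_centre=.009,brass_part_centre=.012,oil_bottle=0,loupe=0,block=0,marker=0)
for n in("scene","side","wrist"):
    snap(n,n+"0.png"); print(n,cam(n)[2])
    for t,z in Z.items():
        for d in r.spot_point(n,t)[:2]: print(t,round(d["score"],2),np.array(d["xy"]),atz(n,d["xy"],z))
s=r.observe();print(s)
E
```

```text
scene [0.1126 0.7074 0.7834]
hinge 0.83 [311.9 247.1] [0.5202 0.1399 0.088 ]
hinge 0.3 [380.5 180. ] [ 0.5032 -0.1948  0.088 ]
grip 0.69 [331.4 213.7] [0.5455 0.0097 0.088 ]
nest 0.59 [317.  243.2] [0.5485 0.0768 0.034 ]
ring_centre 0.57 [380.3 182.6] [ 0.5406 -0.2815  0.011 ]
big_ring_centre 0.65 [338.2 185.3] [ 0.65   -0.2009  0.009 ]
brass_part_centre 0.55 [357. 205.] [ 0.5485 -0.1411  0.012 ]
block 0.88 [220.4 269.6] [ 0.7266  0.2596 -0.    ]
marker 0.46 [408.9 187. ] [ 0.458  -0.3213  0.    ]
side [ 0.6539 -1.2573  0.7251]
hinge 0.64 [293.1 193.2] [0.51   0.1629 0.088 ]
grip 0.61 [302.  212.1] [0.5512 0.0148 0.088 ]
nest 0.74 [306.7 218. ] [0.5615 0.0781 0.034 ]
nest 0.55 [300.  210.7] [0.5348 0.1335 0.034 ]
ring_centre 0.58 [291.3 292.5] [ 0.5423 -0.3041  0.011 ]
big_ring_centre 0.61 [331.9 271.3] [ 0.6485 -0.2015  0.009 ]
oil_bottle 0.22 [302.6 212.6] [0.5395 0.1864 0.    ]
loupe 0.41 [338.4 200.1] [0.6708 0.2952 0.    ]
block 0.37 [355.4 204.1] [0.7348 0.2599 0.    ]
marker 0.55 [257.2 301.9] [ 0.4555 -0.3306  0.    ]
marker 0.46 [292.6 291.9] [ 0.5438 -0.2867  0.    ]
wrist 
[... 277 characters left out ...]
09 ]
brass_part_centre 0.77 [286.3 281.2] [ 0.5483 -0.1605  0.012 ]
block 0.25 [272.  187.5] [ 0.5318 -0.0191  0.    ]
marker 0.94 [235.6 364.5] [ 0.4548 -0.3291  0.    ]
{'time_s': 1.65, 'joint_positions': array([-0.0567,  0.0911,  1.2307, -0.    ,  1.8198, -0.0567]), 'qd': array([0.0005, 0.0005, 0.0001, 0.0007, 0.0007, 0.0016]), 'effort': array([ -0.0011, -44.6188, -40.6498,   0.0698,   0.0198,  -0.0001]), 'position': array([ 0.6   , -0.    ,  0.4046]), 'tcp_rot': array([[-0.,  1.,  0.],
       [ 1.,  0., -0.],
       [-0.,  0., -1.]]), 'contact_force': array([-0.216 , -0.3009, -0.3475]), 'torque': array([-0.0182,  0.044 ,  0.0034]), 'gripper_force': 0.0, 'finger_gap': 0.08793725227503868}
```

```bash
python3 -c "
import cv2,numpy as np
a=cv2.imread('pics/scene0.png');b=cv2.imread('pics/side0.png')
cv2.imwrite('pics/m0.png',cv2.resize(np.vstack([a,b]),(480,600)))"
```

```text
(no output)
```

View pics/scene0.png

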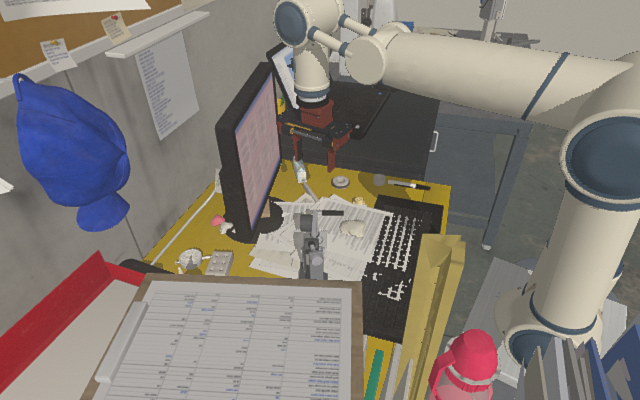

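View pics/side0.png

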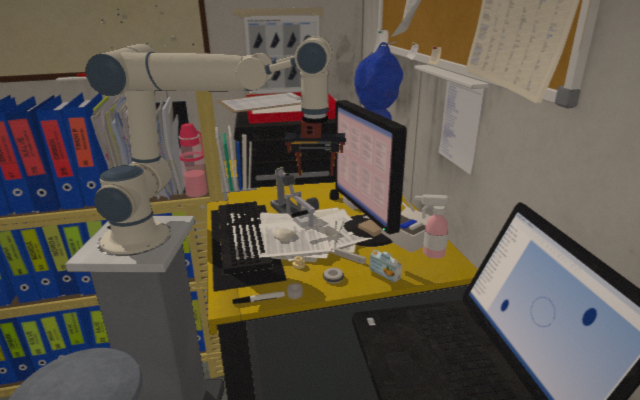

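The scene view shows the fixture near pixel (315,240), with its handle at (331,213). In the side view it is at about (295,200), with the small ring at (294,291) and the marker to its left at (257,298). Next I'll look at the wrist view.

View pics/wrist0.png

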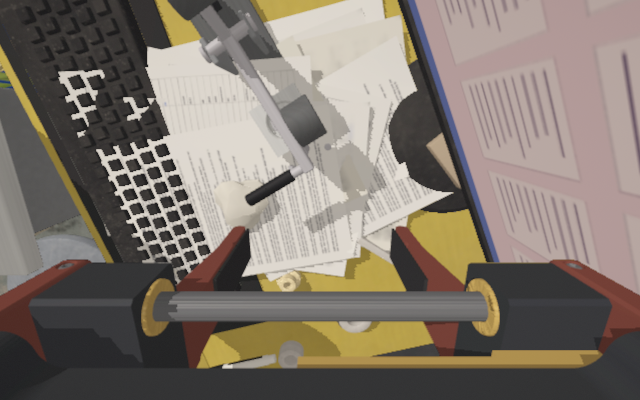

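```bash
python3 - <<'E'
from h import *
print(cam("wrist")[0],r.calibration("wrist")["mount"])
for p in [(.5,.15,.088),(.55,.0,.088),(.548,-.295,.011)]: print(proj("wrist",p))
E
```

```text
[[282.78336351   0.         319.91630334]
 [  0.         282.78336351 197.86926291]
 [  0.           0.           1.        ]] [[-1.83117092e-03 -9.60995460e-01 -2.76558080e-01  7.62634443e-02]
 [ 9.99998323e-01 -1.76395930e-03 -4.91798935e-04 -1.01608805e-03]
 [-1.52206542e-05 -2.76558517e-01  9.60997079e-01  2.05628512e-02]
 [ 0.00000000e+00  0.00000000e+00  0.00000000e+00  1.00000000e+00]]
[213.78077612  34.54443682]
[274.69354327 189.98691097]
[289.05132064 353.40136466]
```

The wrist view shows the handle from (247,200) to (295,170), the arm running to the hinge near (230,40), and a clear run above. The fixture yaw is about 31°, and the hinge, grip and nest estimates agree with the given sizes. I'll move over the handle and turn.

Emit:
play_rows:
  targets:
    - {"dp":[0.03,-0.265,0.2],"roll":0.12}
    - {"dp":[0.03,-0.265,0.2],"roll":0.24}
    - {"dp":[0.03,-0.265,0.2],"roll":0.36}
    - {"dp":[0.03,-0.265,0.2],"roll":0.48}
    - {"dp":[0.03,-0.265,0.2],"roll":0.59}

```text
time_s: 2.07
position: [0.5465, 0.0061, 0.3642]
tcp_rot: [[0.584, 0.812, -0.001], [0.812, -0.584, 0.0], [-0.0, -0.001, -1.0]]
contact_force: [-0.6, 0.0, 0.3]
finger_gap: 0.0878
gripper_force: 0.0
```

Emit:
play_rows:
  targets:
    - {"dp":[0,0,0],"roll":0.12}
    - {"dp":[0,0,0],"roll":0.24}
    - {"dp":[0,0,0],"roll":0.35}
    - {"dp":[0,0,0],"roll":0.35}
    - {"dp":[0,0,0],"roll":0.35}

```text
time_s: 2.48
position: [0.547, 0.006, 0.3647]
tcp_rot: [[0.831, 0.556, 0.0], [0.556, -0.831, -0.0], [0.0, 0.0, -1.0]]
contact_force: [0.4, -0.2, 0.1]
finger_gap: 0.0872
gripper_force: 0.0
```

```bash
python3 - <<'E'
from h import *
np.set_printoptions(precision=4,suppress=True)
s=r.observe();print(s["time_s"],s["position"],s["tcp_rot"],s["contact_force"])
for n in("wrist","scene"):
    snap(n,n+"1.png")
    for t,z in dict(hinge=.088,grip=.088,nest=.034).items():
        for d in r.spot_point(n,t)[:1]: print(n,t,round(d["score"],2),np.array(d["xy"]),atz(n,d["xy"],z))
E
```

```text
2.4833 [0.547  0.006  0.3647] [[ 0.831   0.5563  0.0001]
 [ 0.5563 -0.831  -0.    ]
 [ 0.0001  0.0001 -1.    ]] [ 0.3804 -0.2168  0.0717]
wrist hinge 0.69 [168.  145.8] [0.5127 0.1478 0.088 ]
wrist grip 0.61 [325.2 201.3] [0.5476 0.0017 0.088 ]
wrist nest 0.77 [276.7 143.1] [0.5602 0.0721 0.034 ]
scene hinge 0.84 [309.1 248.4] [0.5235 0.1471 0.088 ]
scene grip 0.92 [333.1 212.8] [0.5436 0.0042 0.088 ]
scene nest 0.63 [316.4 237.8] [0.561  0.0606 0.034 ]
```

View pics/wrist1.png

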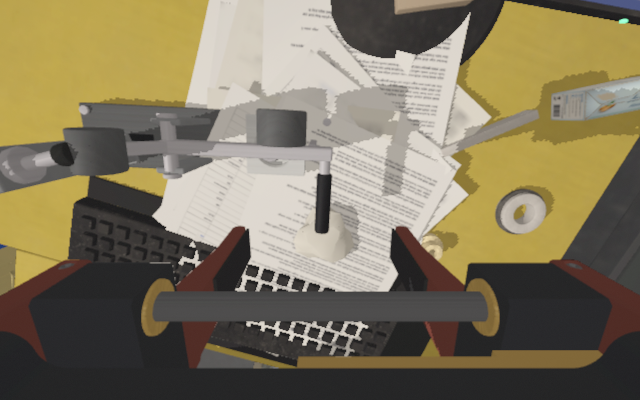

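The wrist view now lines up with the fixture. The sleeve runs from (324,176) to (321,232), the hinge pin is at (168,146) and the nest at (276,143). The stop's rubber tip is near (62,155).

```bash
python3 - <<'E'
from h import *
np.set_printoptions(precision=4,suppress=True)
s=r.observe();R=s["tcp_rot"];p=s["position"]
def tl(q): return R.T@(q-p)
a=atz("wrist",(324,176),.088);b=atz("wrist",(321,232),.088)
print("sleeve",a,b,np.linalg.norm(a-b),"mid",(a+b)/2,"tool",tl((a+b)/2)); d=a-b; print("yaw",np.degrees(np.arctan2(d[1],d[0])))
h1=atz("wrist",(168,120),.088);h2=atz("wrist",(167,172),.088);d=h1-h2;print("hinge",h1,h2,(h1+h2)/2,np.degrees(np.arctan2(d[1],d[0])))
t=atz("wrist",(62,155),.148);print("tip",t,tl(t)); print("toolyaw",np.degrees(np.arctan2(R[1,0],R[0,0])))
E
```

```text
sleeve [0.5672 0.0162 0.088 ] [ 0.5194 -0.0123  0.088 ] 0.055698029293186256 mid [0.5433 0.002  0.088 ] tool [-0.0053  0.0013  0.2766]
yaw 30.748252821372628
hinge [0.5334 0.1574 0.088 ] [0.4908 0.1384 0.088 ] [0.5121 0.1479 0.088 ] 23.980850107438627
tip [0.4893 0.1829 0.148 ] [ 0.0499 -0.1793  0.2166]
toolyaw 33.638039441482384
```

Emit:
play_rows:
  targets:
    - {"dp":[-0.026,0.007,0.15],"roll":-0.048}
    - {"dp":[-0.026,0.007,0.3],"roll":-0.048}
    - {"dp":[-0.026,0.007,0.45],"roll":-0.048}
    - {"dp":[-0.026,0.007,0.57],"roll":-0.048}
    - {"dp":[-0.026,0.007,0.57],"roll":-0.048}
  claw: 0.6
  squeeze: 8

```text
time_s: 3.3
position: [0.5419, 0.002, 0.2444]
tcp_rot: [[0.804, 0.595, -0.01], [0.595, -0.804, 0.001], [-0.008, -0.006, -1.0]]
contact_force: [-0.5, -0.2, -1.0]
finger_gap: 0.058
gripper_force: 0.0
```

Emit:
play_rows:
  targets:
    - {"dp":[0,0,0]}
    - {"dp":[0,0,0]}
    - {"dp":[0,0,0]}
    - {"dp":[0,0,0]}
    - {"dp":[0,0,0]}
  claw: 0.0

```text
$.targets[0]: bad value
```

Emit:
play_rows:
  targets:
    - {"dp":[0,0,0]}
    - {"dp":[0,0,0]}
    - {"dp":[0,0,0]}

```text
$.targets[0]: bad value
```

```bash
python3 - <<'E'
from h import *
snap("wrist","wrist2.png")
E
```

```text
(no output)
```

View pics/wrist2.png

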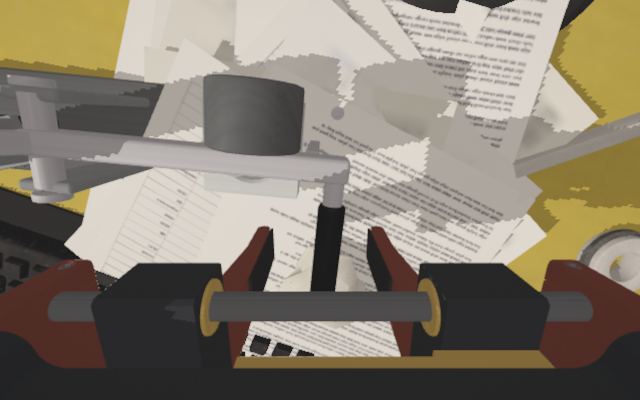

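The sleeve at (325,250) lies centred between the fingers, but the yaw needs to go 5.8° the other way. I'll correct that and then close.

Emit:
play_rows:
  targets:
    - {"dp":[0,0,0],"roll":0.097}
    - {"dp":[0,0,0],"roll":0.097}
    - {"dp":[0,0,0],"roll":0.097}

```text
time_s: 3.6
position: [0.544, 0.0019, 0.2531]
tcp_rot: [[0.859, 0.512, 0.003], [0.512, -0.859, -0.0], [0.003, 0.002, -1.0]]
contact_force: [-0.2, 0.5, 1.2]
finger_gap: 0.0527
gripper_force: 0.0
```

Emit:
play_rows:
  targets:
    - {"dp":[0,0,0],"roll":0}
    - {"dp":[0,0,0],"roll":0}
    - {"dp":[0,0,0],"roll":0}
    - {"dp":[0,0,0],"roll":0}
    - {"dp":[0,0,0],"roll":0}
  claw: 0.0
  squeeze: 8

```text
time_s: 4.02
position: [0.5435, 0.0019, 0.2507]
tcp_rot: [[0.86, 0.51, 0.0], [0.51, -0.86, 0.0], [0.0, 0.0, -1.0]]
contact_force: [0.7, -0.2, 0.1]
finger_gap: 0.0229
gripper_force: 0.0
```

Emit:
play_rows:
  targets:
    - {"dp":[0,0,0],"roll":0}
    - {"dp":[0,0,0],"roll":0}
    - {"dp":[0,0,0],"roll":0}

```text
time_s: 4.27
position: [0.5437, 0.0013, 0.2506]
tcp_rot: [[0.86, 0.51, 0.001], [0.51, -0.86, -0.002], [0.0, 0.002, -1.0]]
contact_force: [3.5, -4.6, -0.6]
finger_gap: 0.0136
gripper_force: 8.0
```

Held: the gap is 13.6 mm. I'll take up the 0.6 mm offset and swing along the arc.

Emit:
play_rows:
  targets:
    - {"dp":[0,0.004,-0.01],"roll":0}
    - {"dp":[0,0.003,-0.042],"roll":0}
    - {"dp":[0,-0.001,-0.084],"roll":0}
    - {"dp":[0,-0.007,-0.125],"roll":0}
    - {"dp":[0,-0.016,-0.166],"roll":0}
  squeeze: 12

```text
time_s: 4.68
position: [0.542, 0.0043, 0.2839]
tcp_rot: [[0.86, 0.51, 0.0], [0.51, -0.86, -0.001], [-0.0, 0.001, -1.0]]
contact_force: [4.4, -4.4, -3.3]
finger_gap: 0.0137
gripper_force: 12.0
```

```bash
python3 - <<'E'
from h import *
np.set_printoptions(precision=4,suppress=True)
s=r.observe();print(s["time_s"],s["position"],s["contact_force"],s["tcp_rot"].T@s["contact_force"],s["finger_gap"],s["gripper_force"])
E
```

```text
4.6833 [0.542  0.0043 0.2839] [ 4.4191 -4.3654 -3.289 ] [1.5785 6.005  3.2941] 0.013734767911334789 11.999577283859253
```

Emit:
play_rows:
  targets:
    - {"dp":[0,-0.008,-0.041],"roll":0}
    - {"dp":[0,-0.022,-0.081],"roll":0}
    - {"dp":[0,-0.038,-0.119],"roll":0}
    - {"dp":[0,-0.056,-0.157],"roll":0}
    - {"dp":[0,-0.077,-0.194],"roll":0}

```text
time_s: 5.1
position: [0.5341, 0.0174, 0.3239]
tcp_rot: [[0.861, 0.509, 0.002], [0.509, -0.861, -0.002], [0.0, 0.003, -1.0]]
contact_force: [4.7, -6.5, 0.1]
finger_gap: 0.0135
gripper_force: 12.0
```

```bash
cat > st.py <<'E'
from h import *
np.set_printoptions(precision=4,suppress=True)
s=r.observe();R=s["tcp_rot"];p=s["position"]
g0=np.array([.5437,.0013,.2506]);d=R.T@(p-g0)
print(s["time_s"],p,"Ftool",R.T@s["contact_force"],s["finger_gap"],s["gripper_force"])
print("shift/0.2",d/.2,"q",np.arctan2(-d[2],.14+d[1]),"rad",np.hypot(d[2],.14+d[1]))
E
python3 st.py
```

```text
5.1 [0.5341 0.0174 0.3239] Ftool [ 0.7431  7.9876 -0.0722] 0.013512910772332227 11.993497163057327
shift/0.2 [-0.0004 -0.0929 -0.3669] q 0.5436122857648366 rad 0.14187139649880384
```

Emit:
play_rows:
  targets:
    - {"dp":[0,-0.016,-0.035],"roll":0}
    - {"dp":[0,-0.041,-0.069],"roll":0}
    - {"dp":[0,-0.068,-0.102],"roll":0}
    - {"dp":[0,-0.096,-0.132],"roll":0}
    - {"dp":[0,-0.127,-0.161],"roll":0}

```text
time_s: 5.52
position: [0.521, 0.0389, 0.3573]
tcp_rot: [[0.861, 0.508, 0.004], [0.508, -0.861, -0.004], [0.001, 0.005, -1.0]]
contact_force: [2.2, -8.8, 5.5]
finger_gap: 0.0134
gripper_force: 12.0
```

```bash
python3 st.py
```

```text
5.5167 [0.521  0.0389 0.3573] Ftool [-2.5256  8.7167 -5.4828] 0.01337351240642916 11.982866004109383
shift/0.2 [-0.0016 -0.2169 -0.5347] q 0.8360791049951919 rad 0.14412289191957856
```

The force and path show that the sleeve slid about 5 mm down in the pads at the start, so the arc centre sits 5.5 mm higher than I assumed. I'll correct the arc for that.

Emit:
play_rows:
  targets:
    - {"dp":[0,-0.025,-0.042],"roll":0}
    - {"dp":[0,-0.058,-0.068],"roll":0}
    - {"dp":[0,-0.092,-0.092],"roll":0}
    - {"dp":[0,-0.128,-0.114],"roll":0}
    - {"dp":[0,-0.165,-0.134],"roll":0}

```text
time_s: 5.93
position: [0.5037, 0.0683, 0.3832]
tcp_rot: [[0.861, 0.509, 0.001], [0.509, -0.861, -0.001], [0.0, 0.002, -1.0]]
contact_force: [0.5, -5.7, 1.0]
finger_gap: 0.0133
gripper_force: 12.0
```

```bash
sed -i 's/^print("shift.*/c=np.array([-.1398,-.0055]);v=d[1:]-c;print("shift\/0.2",d\/.2,"q",np.arctan2(-v[1],v[0]),"rad",np.hypot(*v))/' st.py; python3 st.py
```

```text
5.9333 [0.5037 0.0683 0.3832] Ftool [-2.4535  5.1536 -0.9637] 0.013311269276357696 12.000828981399536
shift/0.2 [-0.0013 -0.3891 -0.6637] q 1.117563127224372 rad 0.14152954993430936
```

Emit:
play_rows:
  targets:
    - {"dp":[0,-0.041,-0.025],"roll":0}
    - {"dp":[0,-0.081,-0.04],"roll":0}
    - {"dp":[0,-0.12,-0.053],"roll":0}
    - {"dp":[0,-0.161,-0.063],"roll":0}
    - {"dp":[0,-0.202,-0.071],"roll":0}

```text
time_s: 6.35
position: [0.4831, 0.1039, 0.3959]
tcp_rot: [[0.86, 0.51, -0.0], [0.51, -0.86, 0.001], [0.0, -0.001, -1.0]]
contact_force: [0.3, -1.6, -0.4]
finger_gap: 0.0138
gripper_force: 12.0
```

Emit:
play_rows:
  targets:
    - {"dp":[0,0,0],"roll":0}

```text
time_s: 6.43
position: [0.4828, 0.1045, 0.396]
tcp_rot: [[0.859, 0.512, -0.001], [0.512, -0.859, 0.001], [0.0, -0.001, -1.0]]
contact_force: [-2.3, -1.1, 1.6]
finger_gap: 0.0136
gripper_force: 12.0
```

```bash
python3 st.py; python3 - <<'E'
from h import *
a=snap("wrist","wrist3.png");b=snap("scene","scene3.png")[120:320,200:520]
cv2.imwrite("pics/m3.png",np.vstack([a,cv2.resize(b,(640,400))])[200:,:,::-1])
E
```

```text
6.4333 [0.4828 0.1045 0.396 ] Ftool [-2.5777 -0.2651 -1.6385] 0.013638918537079414 11.992123872041702
shift/0.2 [ 0.0025 -0.6003 -0.7264] q 1.4304835237907199 rad 0.14115873418131597
```

View pics/m3.png

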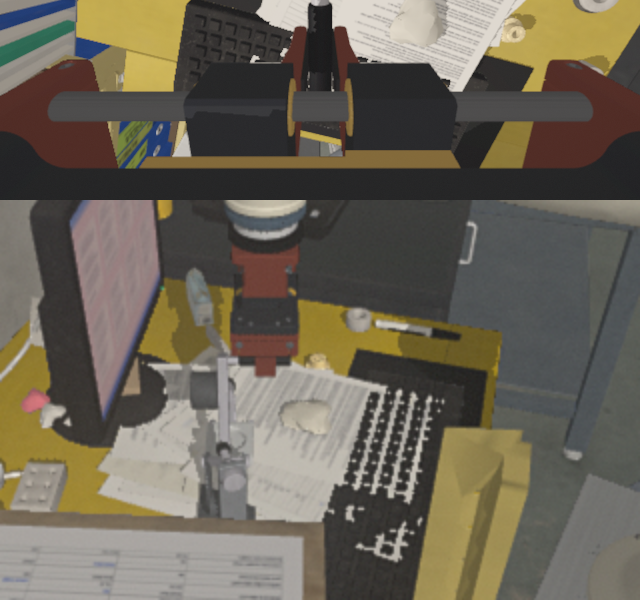

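The scene crop shows the lever nearly upright and still held in the fingers, with the stop below and behind it. From the earlier picture the tip sits 35–42 mm behind the hinge, so contact should come at roughly 1.95–2.1 rad. I'll continue past the balance point.

Emit:
play_rows:
  targets:
    - {"dp":[0,-0.042,-0.005],"roll":0}
    - {"dp":[0,-0.084,-0.008],"roll":0}
    - {"dp":[0,-0.126,-0.009],"roll":0}
    - {"dp":[0,-0.168,-0.007],"roll":0}
    - {"dp":[0,-0.21,-0.002],"roll":0}

```text
time_s: 6.95
position: [0.4617, 0.14, 0.396]
tcp_rot: [[0.86, 0.51, -0.0], [0.51, -0.86, 0.0], [0.0, -0.001, -1.0]]
contact_force: [0.3, 1.6, -0.2]
finger_gap: 0.0139
gripper_force: 12.0
```

Emit:
play_rows:
  targets:
    - {"dp":[0,0,0],"roll":0}
    - {"dp":[0,0,0],"roll":0}

```text
time_s: 7.12
position: [0.4618, 0.1399, 0.396]
tcp_rot: [[0.859, 0.511, -0.0], [0.511, -0.859, 0.001], [0.0, -0.001, -1.0]]
contact_force: [0.6, 1.0, 0.1]
finger_gap: 0.0135
gripper_force: 12.0
```

```bash
python3 st.py
```

```text
7.1167 [0.4618 0.1399 0.396 ] Ftool [ 1.0609 -0.5308 -0.1181] 0.013546591573367232 11.99983835220337
shift/0.2 [ 0.0024 -0.8052 -0.7267] q 1.7215234910787174 rad 0.14144115245107394
```

Emit:
play_rows:
  targets:
    - {"dp":[0,-0.014,0.002],"roll":0}
    - {"dp":[0,-0.027,0.004],"roll":0}
    - {"dp":[0,-0.041,0.007],"roll":0}
    - {"dp":[0,-0.055,0.01],"roll":0}
    - {"dp":[0,-0.055,0.01],"roll":0}

```text
time_s: 7.53
position: [0.4564, 0.1488, 0.394]
tcp_rot: [[0.86, 0.51, -0.0], [0.51, -0.86, 0.0], [-0.0, -0.0, -1.0]]
contact_force: [0.6, 2.4, -0.5]
finger_gap: 0.0136
gripper_force: 12.0
```

```bash
python3 st.py; python3 - <<'E'
from h import *
f=[]
for i in range(6):
    r.read_camera("wrist"); s=r.observe(); f.append(s["tcp_rot"].T@s["contact_force"])
print(np.mean(f,0),np.std(f,0))
E
```

```text
7.5333 [0.4564 0.1488 0.394 ] Ftool [ 1.7622 -1.703   0.5122] 0.013565072356248204 11.996896862983704
shift/0.2 [ 0.0008 -0.8575 -0.7168] q 1.7967340451851115 rad 0.1414650882806479
[ 1.46348568 -1.16224051  0.96155326] [0.58454996 0.30226766 0.19763106]
```

Emit:
play_rows:
  targets:
    - {"dp":[0,-0.014,0.003],"roll":0}
    - {"dp":[0,-0.027,0.007],"roll":0}
    - {"dp":[0,-0.04,0.01],"roll":0}
    - {"dp":[0,-0.04,0.01],"roll":0}
    - {"dp":[0,-0.04,0.01],"roll":0}

```text
time_s: 8.25
position: [0.4523, 0.1556, 0.3921]
tcp_rot: [[0.86, 0.51, -0.0], [0.51, -0.86, 0.0], [-0.0, -0.0, -1.0]]
contact_force: [0.7, 0.8, -1.1]
finger_gap: 0.0143
gripper_force: 12.0
```

```bash
cat >> st.py <<'E'
f=[]
for i in range(5):
    r.read_camera("wrist"); s=r.observe(); f.append(s["tcp_rot"].T@s["contact_force"])
print(np.mean(f,0),np.std(f,0))
E
python3 st.py
```

```text
8.25 [0.4523 0.1556 0.3921] Ftool [ 1.0132 -0.3725  1.1159] 0.014301270643479472 11.996922343969345
shift/0.2 [ 0.0009 -0.8969 -0.7075] q 1.8539600380109316 rad 0.14164239443288543
[ 1.0121 -1.4768  1.1085] [0.4447 0.2644 0.3521]
```

Emit:
play_rows:
  targets:
    - {"dp":[0,-0.014,0.004],"roll":0}
    - {"dp":[0,-0.027,0.008],"roll":0}
    - {"dp":[0,-0.04,0.013],"roll":0}
    - {"dp":[0,-0.04,0.013],"roll":0}
    - {"dp":[0,-0.04,0.013],"roll":0}

```text
time_s: 8.92
position: [0.4482, 0.1626, 0.3895]
tcp_rot: [[0.86, 0.51, -0.0], [0.51, -0.86, 0.0], [-0.0, -0.0, -1.0]]
contact_force: [-0.5, 2.4, -0.7]
finger_gap: 0.0136
gripper_force: 12.0
```

```bash
python3 st.py
```

```text
8.9167 [0.4482 0.1626 0.3895] Ftool [ 0.7713 -2.2959  0.71  ] 0.01358761937062011 12.000706940889359
shift/0.2 [ 0.0009 -0.9372 -0.6944] q 1.9138549923593202 rad 0.14162380873611416
[ 0.0233 -1.44    0.3068] [0.4771 0.6522 0.3424]
```

Emit:
play_rows:
  targets:
    - {"dp":[0,-0.01,0.004],"roll":0}
    - {"dp":[0,-0.02,0.007],"roll":0}
    - {"dp":[0,-0.02,0.007],"roll":0}
    - {"dp":[0,-0.02,0.007],"roll":0}

```text
time_s: 9.5
position: [0.4463, 0.1658, 0.3881]
tcp_rot: [[0.86, 0.51, -0.0], [0.51, -0.86, -0.0], [-0.0, 0.0, -1.0]]
contact_force: [-1.1, 0.9, -0.6]
finger_gap: 0.0136
gripper_force: 12.0
```

```bash
python3 st.py; python3 - <<'E'
from h import *
b=snap("scene","scene4.png");a=snap("side","side4.png")
o=[]
for n,im in(("scene",b),("side",a)):
    u,v=proj(n,(.50,.17,.12)).astype(int); print(n,u,v); o.append(cv2.resize(im[v-50:v+50,u-50:u+50],(400,400),interpolation=cv2.INTER_CUBIC))
cv2.imwrite("pics/m4.png",np.hstack(o)[:,:,::-1])
E
```

```text
9.5 [0.4463 0.1658 0.3881] Ftool [-0.489  -1.3591  0.6072] 0.013584065704067958 11.994026899337769
shift/0.2 [ 0.0006 -0.9559 -0.6877] q 1.941888042717216 rad 0.1416784015482539
[-0.2816 -1.2858  1.1739] [0.4579 0.5051 0.2256]
scene 311 248
side 290 184
```

View pics/m4.png

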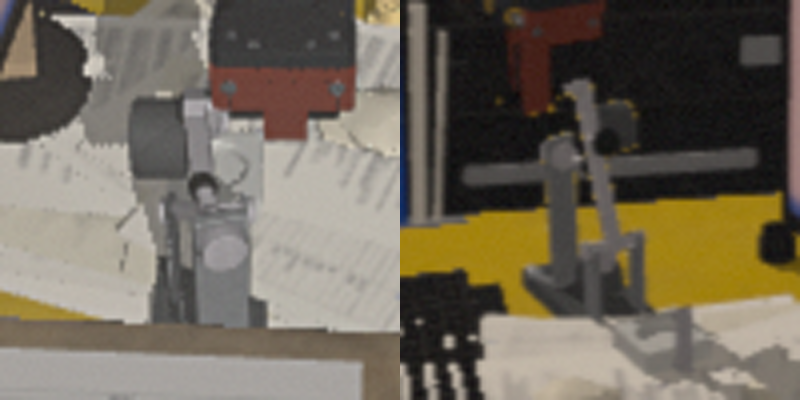

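The crops show the rubber tip at (203,185) on the left and (580,160) on the right, just short of the arm's back. I'll use smaller steps now and watch the force.

Emit:
play_rows:
  targets:
    - {"dp":[0,-0.01,0.004],"roll":0}
    - {"dp":[0,-0.02,0.008],"roll":0}
    - {"dp":[0,-0.02,0.008],"roll":0}
    - {"dp":[0,-0.02,0.008],"roll":0}

```text
time_s: 10.18
position: [0.4444, 0.1689, 0.3869]
tcp_rot: [[0.86, 0.51, 0.001], [0.51, -0.86, -0.001], [0.0, 0.001, -1.0]]
contact_force: [0.3, -2.8, 1.4]
finger_gap: 0.0136
gripper_force: 12.0
```

```bash
sed -i 's/range(5)/range(8)/' st.py; python3 st.py
```

```text
10.1833 [0.4444 0.1689 0.3869] Ftool [-1.166   2.5085 -1.3963] 0.01358206094534869 11.988145262002945
shift/0.2 [-0.0001 -0.9733 -0.6827] q 1.9673068137353602 rad 0.14207252218665725
[-2.1293  3.5729 -1.7807] [0.4494 0.4078 1.0023]
```

Contact: the push went to +3.6 N. I'll back off about 3 mm to where the buffer alone carries the arm.

Emit:
play_rows:
  targets:
    - {"dp":[0,0.013,-0.005],"roll":0}
    - {"dp":[0,0.013,-0.005],"roll":0}
    - {"dp":[0,0.013,-0.005],"roll":0}

```text
time_s: 10.83
position: [0.4455, 0.1672, 0.3876]
tcp_rot: [[0.86, 0.51, -0.001], [0.51, -0.86, 0.001], [-0.0, -0.001, -1.0]]
contact_force: [-2.0, 0.2, 1.3]
finger_gap: 0.0132
gripper_force: 12.0
```

```bash
python3 st.py
```

```text
10.8333 [0.4455 0.1672 0.3876] Ftool [-1.6274 -1.2409 -1.3069] 0.01323277889383339 11.98783814907074
shift/0.2 [ 0.0011 -0.965  -0.6835] q 1.9560035114709262 rad 0.14156421665177557
[-2.1004 -1.0246 -1.315 ] [0.6132 0.3337 0.4334]
```

The handle force is now nearly neutral (−0.4 N tangential). I'll ease on slightly, reduce the grip to 3 N, then open.

Emit:
play_rows:
  targets:
    - {"dp":[0,-0.002,0.001],"roll":0}
    - {"dp":[0,-0.003,0.001],"roll":0}
    - {"dp":[0,-0.003,0.001],"roll":0}
    - {"dp":[0,-0.003,0.001],"roll":0}
  squeeze: 3

```text
time_s: 11.57
position: [0.4454, 0.1675, 0.3875]
tcp_rot: [[0.86, 0.51, 0.0], [0.51, -0.86, 0.0], [0.0, 0.0, -1.0]]
contact_force: [-2.2, 0.0, 1.7]
finger_gap: 0.0139
gripper_force: 3.0
```

```bash
python3 st.py
```

```text
11.5667 [0.4454 0.1675 0.3875] Ftool [-1.8544 -1.147  -1.6975] 0.013895659551683917 3.0111026018857956
shift/0.2 [ 0.001  -0.9655 -0.6845] q 1.9561094387962532 rad 0.14179262688770644
[-1.8014 -1.1206 -1.8796] [0.3109 0.6615 0.5034]
```

Emit:
play_rows:
  targets:
    - {"dp":[0,0,0],"roll":0}
    - {"dp":[0,0,0],"roll":0}
    - {"dp":[0,0,0],"roll":0}
    - {"dp":[0,0,0],"roll":0}
  claw: 0.25

```text
time_s: 12.3
position: [0.4454, 0.1674, 0.3872]
tcp_rot: [[0.86, 0.51, -0.0], [0.51, -0.86, -0.0], [-0.0, 0.0, -1.0]]
contact_force: [-0.2, -0.5, -0.5]
finger_gap: 0.0218
gripper_force: 0.0
```

```bash
python3 st.py;  python3 - <<'E'
from h import *
b=snap("wrist","wrist5.png")[120:400,160:480];a=snap("side","side5.png")[134:234,240:340]
cv2.imwrite("pics/m5.png",np.hstack([cv2.resize(b,(457,400)),cv2.resize(a,(340,400),interpolation=cv2.INTER_CUBIC)])[:,:,::-1])
E
```

```text
12.3 [0.4454 0.1674 0.3872] Ftool [-0.4181  0.2985  0.4957] 0.021784142057530573 0.0
shift/0.2 [ 0.0008 -0.965  -0.683 ] q 1.9562820721437424 rad 0.14148243415980286
[-0.018  -0.2157 -0.012 ] [0.4086 0.3411 0.5437]
```

View pics/m5.png

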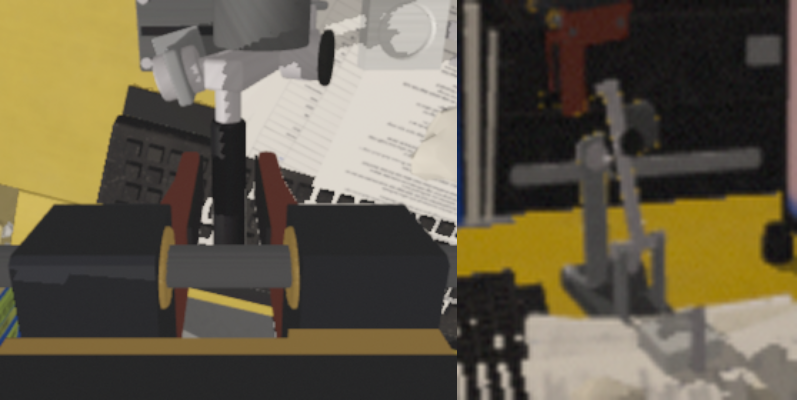

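The handle stands clear between the open fingers and the force is zero. The arm rests on the tip by itself. I'll lift away and go to the ring.

Emit:
play_rows:
  targets:
    - {"dp":[0,0,-0.05],"roll":0}
    - {"dp":[0,0,-0.12],"roll":0}
    - {"dp":[0,0,-0.2],"roll":0}
    - {"dp":[0,0,-0.25],"roll":0}
    - {"dp":[0,0,-0.25],"roll":0}

```text
time_s: 13.22
position: [0.4453, 0.1675, 0.4407]
tcp_rot: [[0.86, 0.51, 0.005], [0.51, -0.86, 0.001], [0.005, 0.001, -1.0]]
contact_force: [-0.5, -0.6, -0.1]
finger_gap: 0.0221
gripper_force: 0.0
```

Emit:
play_rows:
  targets:
    - {"dp":[-0.15,0.15,0],"roll":0.1}
    - {"dp":[-0.3,0.35,0],"roll":0.2}
    - {"dp":[-0.45,0.55,0],"roll":0.3}
    - {"dp":[-0.6,0.75,0],"roll":0.4}
    - {"dp":[-0.65,0.95,0],"roll":0.5}

```text
time_s: 13.63
position: [0.4257, -0.0399, 0.4376]
tcp_rot: [[1.0, 0.007, 0.001], [0.007, -1.0, -0.0], [0.001, 0.0, -1.0]]
contact_force: [1.0, 0.3, -0.4]
finger_gap: 0.0216
gripper_force: 0.0
```

```bash
python3 - <<'E'
from h import *
np.set_printoptions(precision=4,suppress=True)
s=r.observe();print(s["time_s"],s["position"],s["joint_positions"]);R=s["tcp_rot"];print(R)
print(R.T@(np.array([.546,-.295,.32])-s["position"])/.2, np.degrees(np.arctan2(R[1,0],R[0,0])))
E
```

```text
13.6333 [ 0.4257 -0.0399  0.4376] [-0.173  -0.362   1.5849  0.0001  1.9181  1.3905]
[[ 1.      0.0073  0.0007]
 [ 0.0073 -1.     -0.0001]
 [ 0.0007  0.0001 -1.    ]]
[0.5918 1.2799 0.5886] 0.4161709671075744
```

Emit:
play_rows:
  targets:
    - {"dp":[0.1,0.2,0.1],"roll":0}
    - {"dp":[0.2,0.4,0.2],"roll":0}
    - {"dp":[0.3,0.58,0.3],"roll":0}
    - {"dp":[0.4,0.75,0.4],"roll":0}
    - {"dp":[0.45,0.92,0.45],"roll":0}
  claw: 0.8

```text
time_s: 14.05
position: [0.5142, -0.209, 0.3504]
tcp_rot: [[1.0, 0.012, -0.001], [0.012, -1.0, 0.001], [-0.001, -0.001, -1.0]]
contact_force: [0.9, -0.4, -0.5]
finger_gap: 0.0519
gripper_force: 0.0
```

Emit:
play_rows:
  targets:
    - {"dp":[0.1,0.18,0.1],"roll":0}
    - {"dp":[0.14,0.34,0.14],"roll":0}
    - {"dp":[0.14,0.36,0.14],"roll":0}
    - {"dp":[0.14,0.36,0.14],"roll":0}
    - {"dp":[0.14,0.36,0.14],"roll":0}

```text
time_s: 14.47
position: [0.5424, -0.279, 0.3245]
tcp_rot: [[1.0, 0.011, -0.001], [0.011, -1.0, 0.001], [-0.001, -0.001, -1.0]]
contact_force: [0.2, -0.2, 0.6]
finger_gap: 0.0701
gripper_force: 0.0
```

```bash
python3 - <<'E'
from h import *
np.set_printoptions(precision=4,suppress=True)
s=r.observe();R=s["tcp_rot"];p=s["position"];print(s["time_s"],p)
for n in("wrist","side"):
  snap(n,n+"6.png")
  for t,z in(("ring_centre",.011),("marker",.008)):
    for d in r.spot_point(n,t)[:2]: print(n,t,round(d["score"],2),np.array(d["xy"]),atz(n,d["xy"],z))
    for d in r.regions_of(n,t)[:1]:
        ys,xs=np.nonzero(d["pixels"]); c,sz,a=cv2.minAreaRect(np.c_[xs,ys].astype(np.float32)); B=cv2.boxPoints((c,sz,a))
        print(n,t,"region",round(d["score"],2),d["box"],[atz(n,q,z)[:2].round(3).tolist() for q in B])
    if t=="ring_centre": print("centroid", xs.mean(),ys.mean(), atz(n,((xs.min()+xs.max())/2,(ys.min()+ys.max())/2),.011))
E
```

```text
14.4667 [ 0.5424 -0.279   0.3245]
wrist ring_centre 0.7 [338.1 182.1] [ 0.5507 -0.2969  0.011 ]
wrist ring_centre region 0.59 [336.7, 180.7, 38.2, 39.6] [[0.573, -0.277], [0.574, -0.317], [0.53, -0.319], [0.53, -0.278]]
centroid 338.4300469483568 180.91643192488263 [ 0.552  -0.2977  0.011 ]
wrist marker 0.74 [354.7 254.8] [ 0.4639 -0.3189  0.008 ]
wrist marker region 0.74 [355.0, 246.5, 30.8, 89.3] [[0.525, -0.298], [0.529, -0.313], [0.418, -0.343], [0.414, -0.327]]
side ring_centre 0.77 [289.4 290.9] [ 0.5366 -0.2973  0.011 ]
side ring_centre region 0.57 [335.5, 194.1, 6.7, 10.0] [[0.634, 0.377], [0.666, 0.377], [0.665, 0.282], [0.635, 0.281]]
centroid 333.02597402597405 194.4025974025974 [0.6499 0.3279 0.011 ]
side marker 0.68 [258.8 301.3] [ 0.4614 -0.3383  0.008 ]
```

View pics/wrist6.png

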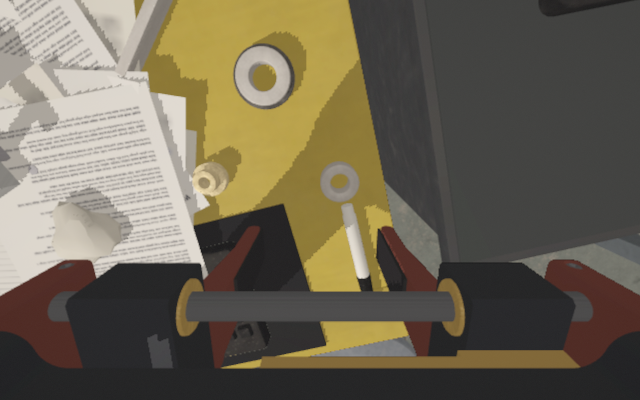

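The wrist view shows the ring at (340,182) with the marker tip just touching its −x side, at (347,208). Closing along world y is free. I'll descend part way and refine with an ellipse fit.

Emit:
play_rows:
  targets:
    - {"dp":[0.045,0.09,0.1],"roll":0}
    - {"dp":[0.045,0.09,0.25],"roll":0}
    - {"dp":[0.045,0.09,0.3],"roll":0}
    - {"dp":[0.045,0.09,0.3],"roll":0}
    - {"dp":[0.045,0.09,0.3],"roll":0}

```text
time_s: 15.38
position: [0.5515, -0.2968, 0.2645]
tcp_rot: [[1.0, 0.012, -0.002], [0.012, -1.0, 0.001], [-0.001, -0.001, -1.0]]
contact_force: [-0.5, 0.5, 0.2]
finger_gap: 0.0701
gripper_force: 0.0
```

```bash
cat > ringfit.py <<'E'
from h import *
np.set_printoptions(precision=4,suppress=True)
s=r.observe();R=s["tcp_rot"];p=s["position"];print(s["time_s"],p)
im=snap("wrist","wrist7.png")
for d in r.regions_of("wrist","ring_centre")[:1]:
    m=d["pixels"].astype(np.uint8); print(d["score"],d["box"])
    c=max(cv2.findContours(m,cv2.RETR_EXTERNAL,cv2.CHAIN_APPROX_NONE)[0],key=len); e=cv2.fitEllipse(c); print("ell",e)
for d in r.spot_point("wrist","ring_centre")[:1]:
    q=atz("wrist",d["xy"],.011); print(d["score"],d["xy"],q,R.T@(q-p)/.2)
# predicted outline box for candidate centre
def box(cx,cy):
    a=np.linspace(0,6.28,60); P=[proj("wrist",(cx+.02*np.cos(t),cy+.02*np.sin(t),z)) for t in a for z in(0,.022)]; P=np.array(P)
    return np.r_[(P.min(0)+P.max(0))/2,np.ptp(P,axis=0)]
from scipy.optimize import least_squares
ys,xs=np.nonzero(m);b=np.array([(xs.min()+xs.max())/2,(ys.min()+ys.max())/2])
f=least_squares(lambda c:box(*c)[:2]-b,[.551,-.297],x_scale=.01,diff_step=1e-4);q=np.r_[f.x,.011];print("boxfit",q,R.T@(q-p)/.2,box(*f.x),np.ptp(xs),np.ptp(ys))
E
python3 ringfit.py
```

```text
15.3833 [ 0.5515 -0.2968  0.2645]
0.82 [319.9, 203.9, 47.9, 49.5]
ell ((321.9548645019531, 206.11416625976562), (46.67772674560547, 49.27315902709961), 3.33341646194458)
0.79 [321.1, 203.8] [ 0.5543 -0.2978  0.011 ] [0.0157 0.0067 1.2674]Traceback (most recent call last):
  File "ringfit.py", line 16, in <module>
    f=least_squares(lambda c:box(*c)[:2]-b,[.551,-.297],x_scale=.01,diff_step=1e-4);q=np.r_[f.x,.011];print("boxfit",q,R.T@(q-p)/.2,box(*f.x),np.ptp(xs),np.ptp(ys))
                                                                                                                                    ~~~^^^^^^
  File "ringfit.py", line 12, in box
    a=np.linspace(0,6.28,60); P=[proj("wrist",(cx+.02*np.cos(t),cy+.02*np.sin(t),z)) for t in a for z in(0,.022)]; P=np.array(P)
                                 ~~~~^^^^^^^^^^^^^^^^^^^^^^^^^^^^^^^^^^^^^^^^^^^^^^^
  File "h.py", line 14, in proj
    K,R,o=cam(n); q=K@(R.T@(np.array(p)-o)); return q[:2]/q[2]
          ~~~^^^
  File "h.py", line 6, in cam
    s=r.observe(); T=np.eye(4); T[:3,:3]=s["tcp_rot"]; T[:3,3]=s["position"]
ValueError: time passes only in moves, steps and waits
```

Emit:
play_rows:
  targets:
    - {"dp":[0.009,0.006,0.1],"roll":0}
    - {"dp":[0.009,0.006,0.22],"roll":0}
    - {"dp":[0.009,0.006,0.32],"roll":0}
    - {"dp":[0.009,0.006,0.357],"roll":0}
    - {"dp":[0.009,0.006,0.357],"roll":0}
  squeeze: 15

```text
time_s: 15.95
position: [0.5532, -0.2979, 0.1921]
tcp_rot: [[1.0, 0.012, -0.002], [0.012, -1.0, 0.001], [-0.002, -0.001, -1.0]]
contact_force: [-0.7, 0.6, -2.1]
finger_gap: 0.0698
gripper_force: 0.0
```

Emit:
play_rows:
  targets:
    - {"dp":[0,0,0],"roll":0}
    - {"dp":[0,0,0],"roll":0}
    - {"dp":[0,0,0],"roll":0}
    - {"dp":[0,0,0],"roll":0}
    - {"dp":[0,0,0],"roll":0}
  claw: 0.3

```text
time_s: 16.37
position: [0.5538, -0.2984, 0.1946]
tcp_rot: [[1.0, 0.011, 0.001], [0.011, -1.0, -0.001], [0.001, 0.001, -1.0]]
contact_force: [0.3, -0.2, 0.2]
finger_gap: 0.0401
gripper_force: 0.0
```

Emit:
play_rows:
  targets:
    - {"dp":[0,0,0],"roll":0}
    - {"dp":[0,0,0],"roll":0}
    - {"dp":[0,0,0],"roll":0}

```text
time_s: 16.62
position: [0.5537, -0.2984, 0.1944]
tcp_rot: [[1.0, 0.011, 0.001], [0.011, -1.0, -0.001], [0.001, 0.001, -1.0]]
contact_force: [-0.6, 0.9, 4.2]
finger_gap: 0.0387
gripper_force: 15.0
```

Emit:
play_rows:
  targets:
    - {"dp":[0,0,-0.05],"roll":0}
    - {"dp":[0,0,-0.15],"roll":0}
    - {"dp":[0,0,-0.3],"roll":0}
    - {"dp":[0,0,-0.45],"roll":0}
    - {"dp":[0,0,-0.6],"roll":0}
  squeeze: 20

```text
time_s: 17.03
position: [0.5532, -0.298, 0.314]
tcp_rot: [[1.0, 0.011, -0.002], [0.011, -1.0, 0.001], [-0.002, -0.001, -1.0]]
contact_force: [0.9, -0.2, -1.2]
finger_gap: 0.0384
gripper_force: 20.0
```

Emit:
play_rows:
  targets:
    - {"dp":[0,-0.1,0],"roll":0}
    - {"dp":[0,-0.25,0],"roll":0}
    - {"dp":[0,-0.4,0],"roll":0}
    - {"dp":[0,-0.55,0],"roll":0}
    - {"dp":[0.01,-0.7,0],"roll":0}

```text
time_s: 17.45
position: [0.5534, -0.157, 0.3131]
tcp_rot: [[1.0, 0.011, -0.001], [0.011, -1.0, 0.001], [-0.001, -0.001, -1.0]]
contact_force: [0.5, 0.1, -1.3]
finger_gap: 0.0381
gripper_force: 20.0
```

Emit:
play_rows:
  targets:
    - {"dp":[0,-0.15,0],"roll":0.1}
    - {"dp":[0,-0.3,0],"roll":0.2}
    - {"dp":[0,-0.45,0],"roll":0.3}
    - {"dp":[0,-0.6,0],"roll":0.4}
    - {"dp":[0.01,-0.75,0],"roll":0.5}

```text
time_s: 17.87
position: [0.5536, -0.0068, 0.3133]
tcp_rot: [[0.869, -0.495, -0.001], [-0.495, -0.869, 0.0], [-0.001, 0.0, -1.0]]
contact_force: [-0.1, -0.3, -1.4]
finger_gap: 0.0382
gripper_force: 20.0
```

```bash
cat > tn.py <<'E'
from h import *
import sys
np.set_printoptions(precision=4,suppress=True)
s=r.observe();R=s["tcp_rot"];p=s["position"];print(s["time_s"],p,"az",np.degrees(np.arctan2(R[1,0],R[0,0])),s["finger_gap"],s["gripper_force"],"Fw",s["contact_force"],"T",s["torque"],s["joint_positions"][5])
q=np.array([float(sys.argv[1]),float(sys.argv[2]),p[2]]);print("to nest/0.2",R.T@(q-p)/.2)
E
python3 tn.py .558 .070
```

```text
17.8667 [ 0.5536 -0.0068  0.3133] az -29.644920800321966 0.03816379272291808 19.967424149508588 Fw [-0.0678 -0.2993 -1.3934] T [0.1188 0.0563 0.0032] 2.0144921672194083
to nest/0.2 [-0.1706 -0.3446  0.    ]
```

```bash
python3 - <<'E'
from h import *
np.set_printoptions(precision=4,suppress=True)
snap("wrist","wrist8.png")
for n in("nest","hinge"):
  for d in r.spot_point("wrist",n)[:2]: print(n,d["score"],d["xy"],atz("wrist",d["xy"],.034 if n=="nest" else .088))
s=r.observe();R=s["tcp_rot"];p=s["position"]
M=np.array(r.calibration("wrist")["mount"]);K=cam("wrist")[0]
def pt(x):
    q=K@(M[:3,:3].T@(np.array(x)-M[:3,3]));return q[:2]/q[2]
print("grasp px",pt([0,0,.163]),"tip",pt([0,0,.182]))
for d in r.regions_of("wrist","ring_centre")[:2]: print(d["score"],d["box"])
for d in r.spot_point("wrist","ring_centre")[:2]: print(d["score"],d["xy"])
E
```

```text
nest 0.66 [250.4, 229.8] [0.5589 0.0716 0.034 ]
grasp px [320.1896 255.7824] tip [320.1418 241.3353]
0.81 [317.9, 243.2, 61.2, 71.3]
0.72 [317.4, 244.4]
```

View pics/wrist8.png

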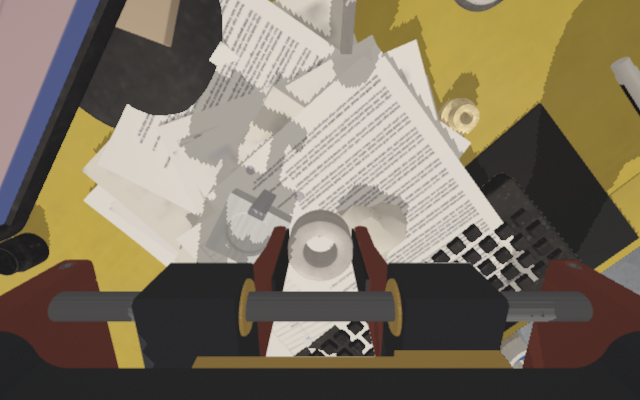

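The ring is held level between the pads at (320,245). The nest bore shows at (245,232), with the dark rest-post top at (262,205) beyond it. I'll work out the ring's offset in the hand from its outline.

```bash
python3 - <<'E'
from h import *
np.set_printoptions(precision=3,suppress=True)
im=cv2.imread("pics/wrist8.png"); M=np.array(r.calibration("wrist")["mount"]);K=np.array(r.calibration("wrist")["mtx"])
def pts(P):
    q=(K@(M[:3,:3].T@(np.array(P).T-M[:3,3:4])));return (q[:2]/q[2]).T
a=np.linspace(0,2*np.pi,120,endpoint=False)
def outline(x,y,rad,z): return pts(np.c_[x+rad*np.cos(a),y+rad*np.sin(a),np.full(120,z)])
for d in r.regions_of("wrist","ring_centre")[:1]: m=d["pixels"]
ys,xs=np.nonzero(m);print("mask",xs.min(),xs.max(),ys.min(),ys.max())
for x in(-.004,-.002,0,.002,.004):
    P=np.vstack([outline(x,0,.02,.1724),outline(x,0,.02,.1944)]);print(x,P.min(0),P.max(0))
# edge fit: gradient score of top outer circle
g=cv2.cvtColor(im,cv2.COLOR_BGR2GRAY).astype(np.float32); G=cv2.GaussianBlur(cv2.magnitude(cv2.Sobel(g,5,1,0),cv2.Sobel(g,5,0,1)),(0,0),1)
best=[]
for x in np.arange(-.006,.0061,.0005):
  for y in np.arange(-.002,.0021,.0005):
    for z in(.169,.171,.173,.175):
      P=outline(x,y,.02,z).astype(np.float32); ok=P[:,1]<278
      best.append((cv2.remap(G,P[ok,0],P[ok,1],1).mean(),x,y,z))
for b in sorted(best)[::-1][:6]: print(np.array(b))
E
```

```text
mask 288 351 208 280
-0.004 [286.401 210.535] [353.936 284.012]
-0.002 [286.284 207.596] [354.042 281.136]
0 [286.166 204.64 ] [354.149 278.241]
0.002 [286.048 201.665] [354.257 275.327]
0.004 [285.928 198.673] [354.365 272.395]
[144.958  -0.004   0.      0.175]
[142.304  -0.003   0.      0.175]
[141.254  -0.003   0.      0.173]
[140.806  -0.003  -0.001   0.173]
[140.64   -0.003   0.      0.173]
[140.274  -0.004   0.      0.175]
```

Emit:
play_rows:
  targets:
    - {"dp":[-0.06,-0.12,0],"roll":0.06}
    - {"dp":[-0.13,-0.27,0],"roll":0.12}
    - {"dp":[-0.173,-0.344,0],"roll":0.17}
    - {"dp":[-0.173,-0.344,0.1],"roll":0.17}
    - {"dp":[-0.173,-0.344,0.2],"roll":0.17}

```text
time_s: 18.58
position: [0.5583, 0.0685, 0.2745]
tcp_rot: [[0.772, -0.636, 0.003], [-0.636, -0.772, 0.0], [0.003, -0.002, -1.0]]
contact_force: [0.4, -0.2, -2.2]
finger_gap: 0.0384
gripper_force: 20.0
```

```bash
python3 tn.py .5583 .0707
```

```text
18.5833 [0.5583 0.0685 0.2745] az -39.49384625668222 0.03838083760794618 19.972802820266224 Fw [ 0.3974 -0.2143 -2.1532] T [ 0.1266  0.1092 -0.0706] 2.3218042516961646
to nest/0.2 [-0.0068 -0.0084  0.    ]
```

Emit:
play_rows:
  targets:
    - {"dp":[0.005,-0.008,0.05],"roll":0}
    - {"dp":[0.005,-0.008,0.1],"roll":0}
    - {"dp":[0.005,-0.008,0.13],"roll":0}
    - {"dp":[0.005,-0.008,0.15],"roll":0}
    - {"dp":[0.005,-0.008,0.15],"roll":0}

```text
time_s: 19.0
position: [0.5595, 0.0688, 0.2429]
tcp_rot: [[0.771, -0.637, -0.001], [-0.637, -0.771, -0.0], [-0.001, 0.001, -1.0]]
contact_force: [0.9, -0.1, -2.2]
finger_gap: 0.0386
gripper_force: 20.0
```

Emit:
play_rows:
  targets:
    - {"dp":[0,0,0.005],"roll":0}
    - {"dp":[0,0,0.01],"roll":0}
    - {"dp":[0,0,0.015],"roll":0}
    - {"dp":[0,0,0.02],"roll":0}
    - {"dp":[0,0,0.02],"roll":0}

```text
time_s: 19.42
position: [0.5595, 0.0694, 0.2395]
tcp_rot: [[0.771, -0.637, 0.0], [-0.637, -0.771, 0.0], [0.0, -0.0, -1.0]]
contact_force: [0.4, -0.3, -2.1]
finger_gap: 0.0384
gripper_force: 20.0
```

```bash
python3 tn.py .5583 .0707
```

```text
19.4167 [0.5595 0.0694 0.2395] az -39.535153232214505 0.03838052076205062 19.972866651951335 Fw [ 0.3965 -0.3416 -2.0932] T [0.0651 0.0648 0.0303] 2.3237918533781716
to nest/0.2 [-0.009  -0.0013 -0.    ]
```

Emit:
play_rows:
  targets:
    - {"dp":[0,0,0.003],"roll":0}
    - {"dp":[0,0,0.006],"roll":0}
    - {"dp":[0,0,0.009],"roll":0}
    - {"dp":[0,0,0.012],"roll":0}
    - {"dp":[0,0,0.012],"roll":0}

```text
time_s: 19.83
position: [0.5595, 0.0693, 0.2368]
tcp_rot: [[0.771, -0.637, -0.0], [-0.637, -0.771, -0.0], [-0.0, 0.0, -1.0]]
contact_force: [-0.1, -0.6, -1.3]
finger_gap: 0.0384
gripper_force: 20.0
```

```bash
python3 tn.py .5583 .0707
```

```text
19.8333 [0.5595 0.0693 0.2368] az -39.53809650658512 0.038392542031988344 19.972737736534327 Fw [-0.086  -0.6203 -1.339 ] T [0.1074 0.0741 0.002 ] 2.3237908389961173
to nest/0.2 [-0.0089 -0.0016  0.    ]
```

Emit:
play_rows:
  targets:
    - {"dp":[0,0,0.003],"roll":0}
    - {"dp":[0,0,0.006],"roll":0}
    - {"dp":[0,0,0.009],"roll":0}
    - {"dp":[0,0,0.009],"roll":0}

```text
time_s: 20.17
position: [0.5595, 0.0693, 0.235]
tcp_rot: [[0.771, -0.637, -0.0], [-0.637, -0.771, -0.0], [-0.0, 0.0, -1.0]]
contact_force: [0.6, 0.8, -2.1]
finger_gap: 0.0384
gripper_force: 20.0
```

```bash
python3 tn.py .5583 .0707
```

```text
20.1667 [0.5595 0.0693 0.235 ] az -39.54027460033244 0.0384390386082748 19.97261387470644 Fw [ 0.5884  0.8388 -2.0856] T [0.0486 0.079  0.029 ] 2.323784993658304
to nest/0.2 [-0.009  -0.0017  0.    ]
```

Emit:
play_rows:
  targets:
    - {"dp":[0,0,0.003],"roll":0}
    - {"dp":[0,0,0.006],"roll":0}
    - {"dp":[0,0,0.009],"roll":0}
    - {"dp":[0,0,0.009],"roll":0}

```text
time_s: 20.5
position: [0.5595, 0.0693, 0.2332]
tcp_rot: [[0.771, -0.637, -0.0], [-0.637, -0.771, -0.0], [-0.0, 0.0, -1.0]]
contact_force: [-0.0, -0.5, -1.4]
finger_gap: 0.0383
gripper_force: 20.0
```

```bash
python3 tn.py .5583 .0707
```

```text
20.5 [0.5595 0.0693 0.2332] az -39.541857930841424 0.03825227412837572 19.972909771604463 Fw [-0.0219 -0.4756 -1.3561] T [ 0.1729  0.0608 -0.0178] 2.3238187322561235
to nest/0.2 [-0.009  -0.0016  0.    ]
```

No contact 3 mm below the rim, so the ring is entering the bore. I'll continue gently; the floor is expected at about TCP z 0.228.

Emit:
play_rows:
  targets:
    - {"dp":[0,0,0.004],"roll":0}
    - {"dp":[0,0,0.008],"roll":0}
    - {"dp":[0,0,0.012],"roll":0}
    - {"dp":[0,0,0.015],"roll":0}
    - {"dp":[0,0,0.015],"roll":0}

```text
time_s: 20.92
position: [0.5595, 0.0693, 0.2302]
tcp_rot: [[0.771, -0.637, -0.0], [-0.637, -0.771, -0.0], [-0.0, 0.0, -1.0]]
contact_force: [-0.4, -0.4, -1.7]
finger_gap: 0.0384
gripper_force: 20.0
```

```bash
python3 tn.py .5583 .0707
```

```text
20.9167 [0.5595 0.0693 0.2302] az -39.53900511853566 0.03836395452237379 19.972946802154183 Fw [-0.4076 -0.3584 -1.6766] T [0.1321 0.0611 0.0437] 2.323797104203508
to nest/0.2 [-0.0089 -0.0016  0.    ]
```

Emit:
play_rows:
  targets:
    - {"dp":[0,0,0.003],"roll":0}
    - {"dp":[0,0,0.006],"roll":0}
    - {"dp":[0,0,0.009],"roll":0}
    - {"dp":[0,0,0.009],"roll":0}

```text
time_s: 21.25
position: [0.5595, 0.0693, 0.2285]
tcp_rot: [[0.771, -0.637, -0.0], [-0.637, -0.771, 0.0], [-0.0, 0.0, -1.0]]
contact_force: [0.8, 0.0, -2.2]
finger_gap: 0.0385
gripper_force: 20.0
```

```bash
python3 tn.py .5583 .0707
```

```text
21.25 [0.5595 0.0693 0.2285] az -39.53719008552759 0.03845573908599274 19.972934919060208 Fw [ 0.7735  0.0438 -2.1995] T [ 0.1133  0.0725 -0.011 ] 2.3238101364737638
to nest/0.2 [-0.0089 -0.0015  0.    ]
```

Emit:
play_rows:
  targets:
    - {"dp":[0,0,0.002],"roll":0}
    - {"dp":[0,0,0.004],"roll":0}
    - {"dp":[0,0,0.004],"roll":0}

```text
time_s: 21.5
position: [0.5595, 0.0693, 0.2284]
tcp_rot: [[0.771, -0.637, 0.0], [-0.637, -0.771, 0.0], [0.0, -0.0, -1.0]]
contact_force: [-3.3, 0.5, 2.3]
finger_gap: 0.0379
gripper_force: 20.0
```

```bash
python3 tn.py .5583 .0707
```

```text
21.5 [0.5595 0.0693 0.2284] az -39.540485784860664 0.03785901432600767 20.033708575065248 Fw [-3.2708  0.4815  2.296 ] T [ 0.0455  0.502  -0.0174] 2.3238261240272307
to nest/0.2 [-0.009  -0.0015 -0.    ]
```

Floor contact came at the expected height with 4 N. I'll release and lift straight up.

Emit:
play_rows:
  targets:
    - {"dp":[0,0,0],"roll":0}
    - {"dp":[0,0,0],"roll":0}
    - {"dp":[0,0,0],"roll":0}
    - {"dp":[0,0,0],"roll":0}
    - {"dp":[0,0,0],"roll":0}
  claw: 0.6
  squeeze: 5

```text
time_s: 21.92
position: [0.5596, 0.0693, 0.2277]
tcp_rot: [[0.771, -0.637, 0.0], [-0.637, -0.771, 0.0], [0.0, -0.0, -1.0]]
contact_force: [0.7, -0.2, -0.9]
finger_gap: 0.0528
gripper_force: 0.0
```

Emit:
play_rows:
  targets:
    - {"dp":[0,0,-0.05],"roll":0}
    - {"dp":[0,0,-0.15],"roll":0}
    - {"dp":[0,0,-0.3],"roll":0}
    - {"dp":[0,0,-0.45],"roll":0}
    - {"dp":[0,0,-0.45],"roll":0}

```text
time_s: 22.33
position: [0.5603, 0.0694, 0.3262]
tcp_rot: [[0.771, -0.637, 0.012], [-0.637, -0.771, 0.001], [0.008, -0.008, -1.0]]
contact_force: [0.6, -0.7, 0.4]
finger_gap: 0.0526
gripper_force: 0.0
```

Emit:
play_rows:
  targets:
    - {"dp":[0.1,0.1,-0.1],"roll":0}
    - {"dp":[0.2,0.2,-0.2],"roll":0}
    - {"dp":[0.3,0.25,-0.2],"roll":0}
    - {"dp":[0.3,0.25,-0.2],"roll":0}
    - {"dp":[0.3,0.25,-0.2],"roll":0}

```text
time_s: 22.75
position: [0.5741, -0.0083, 0.3581]
tcp_rot: [[0.77, -0.638, 0.0], [-0.638, -0.77, 0.0], [0.0, -0.0, -1.0]]
contact_force: [-0.2, -0.7, -0.3]
finger_gap: 0.0529
gripper_force: 0.0
```

```bash
python3 - <<'E'
from h import *
np.set_printoptions(precision=4,suppress=True)
s=r.observe();print(s["time_s"],s["position"],s["finger_gap"])
for n in("wrist","scene","side"):
    snap(n,n+"9.png")
    for t,z in(("ring_centre",.045),("nest",.034),("grip",.218),("marker",0),("big_ring_centre",.009),("brass_part_centre",.012)):
        for d in r.spot_point(n,t)[:1]: print(n,t,round(d["score"],2),np.array(d["xy"]),atz(n,d["xy"],z))
    for d in r.regions_of(n,"ring_centre")[:1]: print("box",d["score"],d["box"])
    P=np.array([proj(n,(.558+.02*np.cos(a),.0705+.02*np.sin(a),z)) for z in(.034,.056) for a in np.linspace(0,6.28,9)]) if n!="wrist" else None
    if P is not None: print("exp box",(P.min(0)+P.max(0))/2,np.ptp(P,axis=0))
E
```

```text
22.75 [ 0.5741 -0.0083  0.3581] 0.05285184480104873
wrist ring_centre 0.84 [272.  241.7] [0.5611 0.0731 0.045 ]
wrist nest 0.93 [276.3 240.3] [0.5565 0.0731 0.034 ]
wrist brass_part_centre 0.66 [438.6 112.8] [ 0.5509 -0.1575  0.012 ]
box 0.84 [282.1, 243.2, 17.9, 35.8]
scene ring_centre 0.4 [316.5 238.8] [0.5522 0.0731 0.045 ]
scene nest 0.73 [316.5 238.4] [0.5596 0.0624 0.034 ]
scene grip 0.91 [333.  224.6] [0.4433 0.1682 0.218 ]
scene marker 0.63 [407.2 186.4] [ 0.4639 -0.3215  0.    ]
scene big_ring_centre 0.56 [341.8 179.7] [ 0.6559 -0.2336  0.009 ]
scene brass_part_centre 0.52 [358.4 202.7] [ 0.5503 -0.1529  0.012 ]
box 0.44 [318.5, 239.1, 8.8, 14.5]
exp box [315.1224 237.4585] [15.1841 16.3953]
side ring_centre 0.66 [300.7 213.9] [0.5408 0.0869 0.045 ]
side grip 0.8 [273.3 152.7] [0.4398 0.2209 0.218 ]
side marker 0.54 [260.2 300.4] [ 0.4623 -0.3243  0.    ]
side big_ring_centre 0.67 [333.3 273.7] [ 0.6525 -0.2133  0.009 ]
side brass_part_centre 0.46 [300.3 261.8] [ 0.5558 -0.1584  0.012 ]
box 0.42 [301.9, 213.8, 14.4, 8.7]
exp box [305.4432 216.1777] [12.0221 11.2428]
```

The detections agree: the handle is still at (0.443, 0.168) on the stop, the ring is at the nest, and the bystanders haven't moved. The floor contact was also exactly 8 mm below the rim. Handing in.

```bash
python3 -c "
from rig import r
print(r.close_job())"
```

```text
the job is handed in; nothing more can be done
None
```

The hold-down arm rests open on its sprung stop and the setting ring is in the nest, seated by the force and height readings rather than a final picture; nothing else appears to have moved, and the job was handed in at about 23 s.

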